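# Set the screwdriver clutch and load the nut-driver bit

### The job

Get the electric screwdriver in the leaning cradle ready for the propeller nuts: first turn its clutch collar so that it clicks in at 5, the long wide mark in the middle of the scale. Then take the nut-driver bit (the one with the plain thick socket) out of the wooden rack and push its thin shank fully home into the chuck at the driver's nose, and let go. Leave the other bit, the spray can, the tape roll and the red screwdriver where they are.

Things in the scene. Friction and masses are not known exactly. Their poses are not given: they have to be found in the camera images.
- driver: Fixed cradle with a grey electric screwdriver, nose up, leaning 28 deg (0.49 rad) to the cradle's -x. Base 150x110x20 mm, origin under it. Driver's axis: from (40,0,15) mm along (-0.471,0,0.882). Along it: handle to 100 mm (radius 24), fixed dial plate 100-104 (radius 38), collar 105.5-132.5 (radius 21), chuck (radius 11.5) to its mouth at 152. Nothing is above it.
- dial_five (a point): Number 5 on the black dial plate: outer end of the long wide white mark, on the uphill side (cradle's +x), 37 mm from the driver's axis. Marks for 1 to 9 lie 20 deg apart; looking down on the nose they rise clockwise, from 1 (long, thin, 80 deg to the cradle's +y side of 5) to 9 (long, thin, 80 deg to the other side).
- clutch (a joint): Turn of the ribbed clutch collar about the driver's axis, rad: 0 at number 1, +0.349 per number, growing clockwise seen looking down on the nose; 5 is at 1.396, 9 at 2.792; stops at 1 and 9. It clicks into each number (about 0.07 N m). A white line on the collar's top and side points at the number.
- collar (a point): Centre of the clutch collar (42 mm across, 27 mm high, so 13.5 mm to each end), on the driver's axis; z out along that axis, towards the nose. Grasp it across its diameter with the tool along the axis; the dial plate lies 15 mm below this point and the chuck sticks out 33 mm above it.
- chuck_mouth (a point): Centre of the chuck's mouth at the driver's nose; z points out along the driver's axis (28 deg off vertical). The bore is round, 9 mm wide, 46 mm deep, with a flat rim 23 mm across.
- rack: Fixed wooden bit rack, 36 (x) x 150 (y) x 50 (z) mm, origin under its centre. Three holes 9 mm wide, 45 mm deep, in a row along y at -50, 0 and +50 mm; the middle one is empty, the two bits stand in the outer ones, either way round.
- nut_bit: Steel nut-driver bit to be loaded, standing in the rack. Origin at the shank's tip, z up along the bit. Thin shank 6 mm wide from 0 to 40 mm (the last 5 mm tapering to 3 mm), then a plain cylindrical socket 12 mm wide from 40 to 80 mm, with a dark mouth in its top. Its flat shoulder at 40 mm rests on the rack, and later on the chuck's rim. 35 g.
- nut_bit_shoulder (a point): Point on the nut-driver bit's axis at its shoulder, 40 mm above the shank's tip; z along the bit.
- blade_bit: The other bit in the rack, to be left: same shank, but a short 12 mm thick part (40 to 52 mm) and a thin 5 mm blade above it up to 75 mm. Origin at the shank's tip.
- spray: Spray can, 52 mm wide, 150 mm high, standing; origin under its centre.
- tape: White roll of tape lying flat, 60 mm wide, 36 mm hole, 15 mm high; origin under its centre.
- screwdriver: Hand screwdriver with red handle, 190 mm long, lying along its x; origin under its middle.
Mind the look-alikes: they are no part of the job. Of the things that look like the driver, the largest one is meant.

How it is judged:
By the outcome, as a careful person would: the job done as asked, in the order asked, and still so for the second after the job is handed in, with the robot touching nothing.
It also fails if it takes over 61 s, if anything falls off the work surface, if the arm or the gripper's body presses on something with over 40 N, if the wrist force passes 120 N, or if a joint passes its speed limit or range.

### The arm

A 7-joint arm with a two-finger parallel gripper is mounted at the origin on the work surface. World frame = base frame: x ahead of the robot, y to its left, z up, the work surface at z = 0. Lengths are in m, angles in rad, forces in N, time in s.
With the tool pointing down it reaches from about 0.4 to 0.9 m from the base axis. Payload 5.5 kg.
Tool frame: the origin (TCP) lies at the very end of the fingers, on their centre line; the grasp point (between the pads) lies 19 mm behind it; z points along the fingers, y is the line along which they close (so a half turn about z gives the same grasp; the last joint's range is limited). The gripper opens to 85 mm and grips with 20 to 120 N. Pads are 22 mm wide; open, the fingers measure 114 mm over their backs; the gripper's body (76 mm by 85 mm) begins 54 mm behind the grasp point. The pads swing forward as they close: fully open they stand 13 mm farther back than shut.
Start: joints at [-1.02, 0.501, -0.427, 1.55, 0.221, 1.138, -0.21], TCP at [0.184, 0.623, 0.231] pointing down, gripper open.
Joint ranges: [-2.88, 2.88], [-0.31, 2.03], [-1.54, 1.56], [0.2, 2.42], [-1.41, 4.55], [0.19, 2.02], [-2.57, 2.57]. Speed limits (rad/s): [2.57, 2.57, 3.14, 3.14, 3.14, 3.14, 3.14].

### API

Orientations are given as a unit quaternion [w, x, y, z].
In Python, from station import robot gives the robot as it stands.
- The arm moves only by the shell command python3 -m pendant 'ROWS' [OPENING] [FORCE]. ROWS is JSON, a list of rows, each a list of 4 numbers: the shift along the tool's x, y, z in units of 250 mm (1.0 is 250 mm), then the turn about the tool's z in units of 45 degrees (1.0 is 45 degrees). In form: [[tx, ty, tz, roll], ...]. A call has exactly 8 rows; each row shifts and turns the commanded pose from where the row before left it, along the tool's axes as they then stand; what a row does not reach is not made up. A row lasts 1/12 s, in which the tool goes at most 41.7 mm and 7.16 degrees, less where a joint would pass 70% of its speed; a pose out of reach is approached as far as the arm can. A call with a number of a shift or a turn outside -1 to 1 is refused whole. A call with a gripper value outside its range is refused whole. OPENING is the opening, from 0 (shut) to 1 (fully open), set as the call begins (- or left out, the last holds). The fingers move at their own pace and stop on an object; FORCE is the grip in N (left out, the last holds). Time passes only in rows, so rows that do not move let the fingers close, or fill a call up. It gives the time, the measured TCP pose, the force, the opening and the grip force at its end, in the units of the state.
- robot.sense(): the state, without advancing time (a new reading comes with each control period).
- robot.snapshot(name): name is "side" or "top"; returns a dict with "frame" (400x640x3 uint8, blue, green, red), "mtx" (3x3 intrinsics, pixels), "origin" and "attitude" of the camera in the world. Camera axes: x right, y down, z forward; pixel columns grow to the right and rows downward; lengths in m; the calibration is good to about 2 mm. A picture is of the moment at which its call begins. There is no depth.
- robot.job_done(): hands the job in; it is judged then, once.
Trained networks look in a picture, given as the dict that the camera call returned (one of the last four; its "shot" number tells which), for a name from the list of things; names that differ only in an ending like _2 or _b are one class to them, and where a whole thing is asked for, a point or a joint stands for the part that bears it (a point fixed in the world has none). Each returns a list of dicts, best first, with "score" (0 to 1); they miss things now and then, are a little off and sometimes report something else, mostly with a low value. They report only what shows in the picture. A call takes as long as a camera call. They do not tell look-alikes from the thing itself.
- robot.outline_of(picture, label): "pixels" (400x640 bool, what is visible of it) and "extent" ([centre column, centre row, width, height] in pixels, round what is visible of it).
The state is a dict: "time_s": time; "q": joint angles; "dq": joint speeds; "joint_torque": joint torques, N m; "eef_pos": TCP position; "orientation": TCP orientation; "force": force on the tool from outside, world axes, zero at the start; "moment": the same for the moment, N m; "grip_width": finger opening in m; "grip_force": force on a finger pad.
Only numpy, scipy, OpenCV 4.12 (cv2) and the standard library are available. Lean on these libraries where they do the work, as an engineer would, in place of code of your own. Each camera call takes 0.05 s, during which the arm holds its last target. There are 200 camera calls.

## Working session

There is one attempt and no reset: what is moved stays moved. The work goes in short steps, Python scripts to look and compute and a shell command to move; the robot and the scene stay as the last step left them, time stands still between calls to the robot, and variables do not carry over. Pictures are saved under pics/ and viewed, at most 12 in all, crops included, and the job is handed in when it is done.

```bash
ls; mkdir -p pics; cat > h.py <<'E'
import numpy as np, cv2
from station import robot
from scipy.spatial.transform import Rotation as R
np.set_printoptions(precision=4,suppress=True)
def att(a):
    a=np.array(a,float)
    return a if a.shape==(3,3) else R.from_quat(a[[1,2,3,0]]).as_matrix()
def proj(s,p):
    c=(np.atleast_2d(p)-s["origin"])@att(s["attitude"]); c=c@np.array(s["mtx"]).T
    return c[:,:2]/c[:,2:]
def ray(s,uv):
    d=att(s["attitude"])@np.linalg.solve(np.array(s["mtx"]),[uv[0],uv[1],1]); return np.array(s["origin"]),d/np.linalg.norm(d)
def onplane(s,uv,z):
    o,d=ray(s,uv); return o+d*(z-o[2])/d[2]
E
python3 - <<'E'
from h import *
st=robot.sense(); print(st)
ss={}
for n in("side","top"):
    s=robot.snapshot(n); ss[n]=s; cv2.imwrite(f"pics/{n}0.png",s["frame"])
    print(n,s["mtx"],s["origin"],s["attitude"])
    for l in("driver","clutch","chuck_mouth","dial_five","rack","nut_bit","blade_bit","spray","tape","screwdriver"):
        print(l,[(round(d["score"],2),np.round(d["extent"])) for d in robot.outline_of(s,l)])
E
```

```text
pics
{'time_s': 0.0, 'q': array([-1.0198,  0.5019, -0.4268,  1.5515,  0.2208,  1.1383, -0.2103]), 'dq': array([-0.0005, -0.0007,  0.0004, -0.001 , -0.0001, -0.0002, -0.0004]), 'joint_torque': array([  0.0005, -56.9522,  -5.8156, -28.0937,   0.0105,   0.0121,
        -0.    ]), 'eef_pos': array([0.1843, 0.6226, 0.2302]), 'orientation': array([-0.0002,  0.1434,  0.9897, -0.001 ]), 'force': array([0.1458, 0.2482, 0.1808]), 'moment': array([-0.0745, -0.0257, -0.0363]), 'grip_force': 0.0, 'grip_width': 0.08510753807364867}
side [[486.716    0.     314.4331]
 [  0.     486.716  209.811 ]
 [  0.       0.       1.    ]] [ 0.4308 -0.8419  0.8583] [-0.4102  0.9075 -0.0843  0.0325]
driver [(0.87, array([297., 158.,  42.,  42.])), (0.57, array([312., 193.,  63.,  64.])), (0.55, array([376., 178.,  42.,  39.])), (0.17, array([308., 247.,  -1.,  18.]))]
clutch [(0.74, array([304., 174.,  21.,  18.]))]
chuck_mouth [(0.59, array([287., 143.,   7.,   6.])), (0.51, array([298., 166.,  13.,  12.])), (0.42, array([371., 165.,   6.,  10.]))]
dial_five [(0.84, array([376., 178.,  42.,  36.])), (0.64, arra
[... 695 characters left out ...]
 14.])), (0.68, array([256., 199.,  57.,  66.])), (0.62, array([235., 121.,  14.,  13.])), (0.42, array([175., 210.,  18.,  11.]))]
chuck_mouth [(0.61, array([235., 122.,   4.,   9.])), (0.56, array([251., 212.,  14.,  16.])), (0.53, array([175., 211.,  10.,   9.]))]
dial_five [(0.82, array([256., 200.,  53.,  66.])), (0.66, array([182., 203.,  38.,  45.])), (0.56, array([236., 120.,  45.,  45.]))]
rack [(0.74, array([362., 216.,  58.,  19.]))]
nut_bit [(0.17, array([299., 283.,  67.,  40.]))]
blade_bit []
spray [(0.8, array([327., 145.,  25.,  32.])), (0.69, array([254., 199.,  58.,  66.]))]
tape [(0.69, array([466., 244.,  23.,  23.]))]
screwdriver [(0.82, array([301., 284.,  70.,  37.]))]
```

```bash
python3 - <<'E'
import cv2
a=cv2.imread("pics/top0.png")[80:330,140:500];b=cv2.imread("pics/side0.png")[110:330,200:420]
cv2.imwrite("pics/c1.png",cv2.resize(a,None,fx=2.2,fy=2.2,interpolation=2))
cv2.imwrite("pics/c2.png",cv2.resize(b,None,fx=2.7,fy=2.7,interpolation=2))
E
```

```text
(no output)
```

View pics/c1.png

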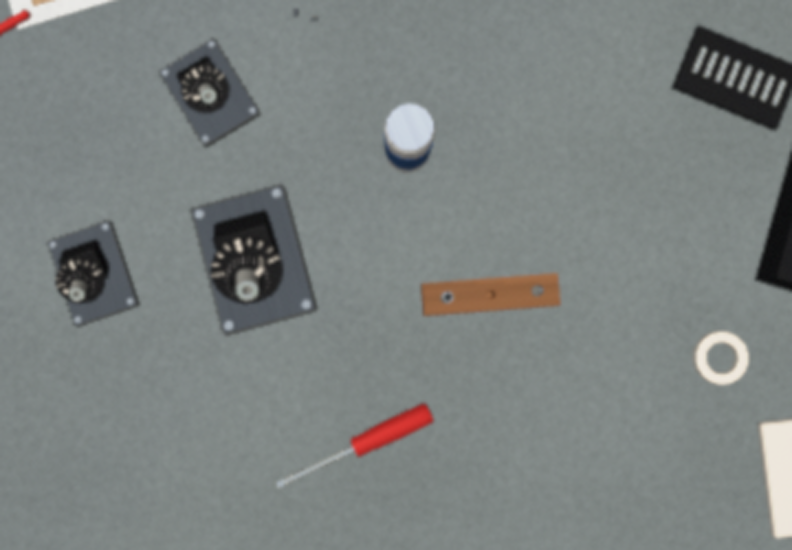

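View pics/c2.png

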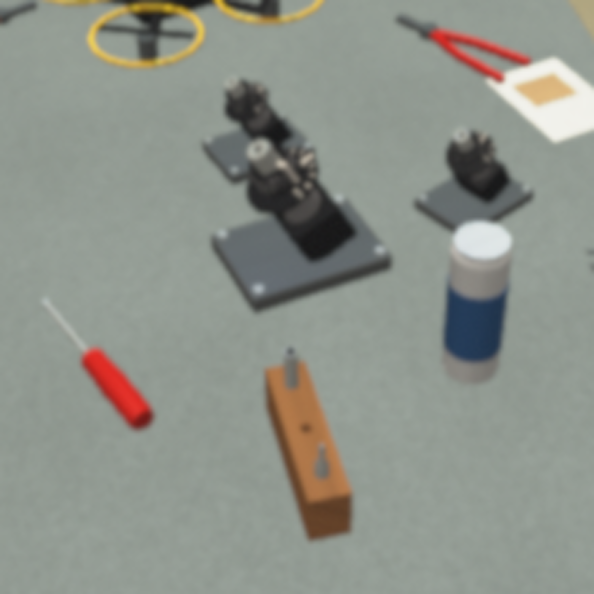

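The top view shows three cradles, at (255,198), (182,206) and (235,124). The one at (255,198) is clearly the largest, so it is the driver meant. In the rack, the bit at top px (343,215), side px (308,246), is the thick plain one with the dark mouth, so it is the nut bit. The one at (384,212), side (319,280), is the blade. Next I fit the poses.

```bash
cat > fit.py <<'E'
from h import *
from scipy.optimize import minimize
K=4
AX=np.array([-.471,0,.882]); AX/=np.linalg.norm(AX); A0=np.array([.04,0,.015])
def box(x,y,z): return np.array([[i*x/2,j*y/2,k*z] for i in(-1,1) for j in(-1,1) for k in(0,1)])
def cyl(a,b,r):
    u=np.array([0,1,0]);v=np.cross(AX,u);t=np.linspace(0,2*np.pi,40)[:,None]
    return np.vstack([A0+AX*s+r*(np.cos(t)*u+np.sin(t)*v) for s in(a,b)])
DRV=[box(.15,.11,.02),cyl(.0,.1,.024),cyl(.1,.104,.038),cyl(.1055,.1325,.021),cyl(.1325,.152,.0115)]
RACK=[box(.036,.15,.05)]
def T(p,P):
    c,s=np.cos(p[2]),np.sin(p[2]); return P@np.array([[c,s,0],[-s,c,0],[0,0,1]])+[p[0],p[1],0]
def sil(s,p,parts,roi):
    m=np.zeros((roi[3]*K,roi[2]*K),np.uint8)
    for P in parts:
        q=((proj(s,T(p,P))+.5-roi[:2])*K-.5)
        cv2.fillConvexPoly(m,cv2.convexHull(np.round(q*16).astype(np.int32)),1,shift=4)
    return m
def fit(views,parts,p0):
    def cost(p):
        return sum(1-(lambda a,b:(a&b).sum()/((a|b).sum()))(sil(s,p,parts,roi),m) for s,roi,m in views)
    best=p0
    for d in(.01,.003):
        sx=np.array([best]*4,float); sx[1,0]+=d; sx[2,1]+=d; sx[3,2]+=d*8
        r=minimize(cost,best,method="Nelder-Mead",options=dict(initial_simplex=sx,xatol=1e-4,fatol=1e-5)); best=r.x
    return best,r.fun
E
cat > run1.py <<'E'
from fit import *
ss={n:robot.snapshot(n) for n in("side","top")}
def mask(s,roi,f):
    im=s["frame"][roi[1]:roi[1]+roi[3],roi[0]:roi[0]+roi[2]]
    im=cv2.resize(im,None,fx=K,fy=K,interpolation=cv2.INTER_CUBIC)
    m=f(im).astype(np.uint8)
    m=cv2.morphologyEx(m,cv2.MORPH_CLOSE,np.ones((9,9)))
    c=max(cv2.findContours(m,0,1)[0],key=cv2.contourArea); o=np.zeros_like(m); cv2.drawContours(o,[c],-1,1,-1); return o
def dark(im):
    g=im.astype(int).sum(2)/3; bg=np.median(np.r_[g[0],g[-1],g[:,0],g[:,-1]]); return (g<bg-24)|(g>bg+40)
def wood(im):
    a=im.astype(int); return a[...,2]-a[...,0]>20
rd={"top":(222,158,68,78),"side":(274,157,74,70)}; rr={"top":(322,198,80,36),"side":(290,236,48,76)}
out=[]
for name,rois,f,parts,z in(("driver",rd,dark,DRV,.02),("rack",rr,wood,RACK,.05)):
    V={n:(ss[n],rois[n],mask(ss[n],rois[n],f)) for n in ss}
    w=onplane(ss["top"],(255,198) if name=="driver" else (362.5,214.5),z)
    for key in(["top","side"],["top"],["side"]):
        best=min((fit([V[k] for k in key],parts,[w[0],w[1],y]) for y in ((0,1.57,3.14,-1.57) if (name=="driver" and len(key)==2) else ([0.,1.57] if len(key)==2 else [keep[2]]))),key=lambda r:r[1])
        if len(key)==2: keep=best[0]
        print(name,key,best)
    np.save(name+".npy",keep)
    for n in V:
        s,roi,m=V[n]; im=cv2.resize(s["frame"][roi[1]:roi[1]+roi[3],roi[0]:roi[0]+roi[2]],None,fx=K,fy=K,interpolation=2)
        for mm,c in((m,(0,255,255)),(sil(s,keep,parts,roi),(0,0,255))): cv2.drawContours(im,cv2.findContours(mm,0,1)[0],-1,c,1)
        out.append(cv2.copyMakeBorder(im,0,320-im.shape[0],0,330-im.shape[1],0))
cv2.imwrite("pics/fit.png",cv2.resize(np.vstack([np.hstack(out[:2]),np.hstack(out[2:])]),None,fx=.92,fy=.92))
E
python3 run1.py
```

```text
driver ['top', 'side'] (array([0.5912, 0.1362, 0.2612]), np.float64(0.22477821227946415))
driver ['top'] (array([0.5915, 0.136 , 0.2594]), np.float64(0.012362292726318946))
driver ['side'] (array([0.5877, 0.136 , 0.2605]), np.float64(0.1958969385173316))
rack ['top', 'side'] (array([ 0.5499, -0.129 ,  0.0705]), np.float64(0.06884200579102784))
rack ['top'] (array([ 0.5502, -0.1293,  0.0748]), np.float64(0.025009497277447168))
rack ['side'] (array([ 0.5499, -0.1283,  0.0727]), np.float64(0.03927320904703324))
```

View pics/fit.png

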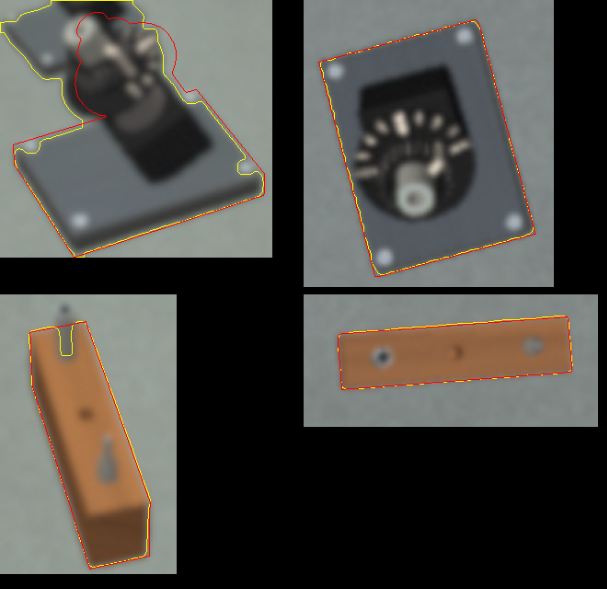

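The base and rack fits match in both views. The chuck in the side view needs a check, so I'll project the model's points and read the collar line.

```bash
cat > chk.py <<'E'
from fit import *
import sys
p=np.load("driver.npy"); p[:2]=[.5905,.136]; p[2]=.260; np.save("driver.npy",p)
tag=sys.argv[1]
Y=np.array([0,1,0.]);X=np.cross(Y,AX)  # X uphill
L=lambda n,s,r:A0+AX*s+r*(np.cos(np.radians(20*(n-5)))*X-np.sin(np.radians(20*(n-5)))*Y)
out=[]
for n,roi in(("top",(228,170,56,60)),("side",(274,130,60,60))):
    s=robot.snapshot(n); k=7
    im=cv2.resize(s["frame"][roi[1]:roi[1]+roi[3],roi[0]:roi[0]+roi[2]],None,fx=k,fy=k,interpolation=2)
    def dot(P,c): 
        q=((proj(s,T(p,P[None]))[0]+.5-roi[:2])*k); cv2.circle(im,tuple(np.int32(q)),2,c,-1)
    for i in range(1,10): dot(L(i,.104,.037),(0,0,255) if i!=5 else (0,255,0)); 
    for t in np.arange(0,18,1): dot(L(t,.152,.0115),(255,255,0)); dot(L(t,.1325,.021),(255,0,255))
    dot(A0+AX*.152,(0,255,255))
    out.append(im if im.shape[0]==420 else cv2.resize(im,(420,420)))
cv2.imwrite(f"pics/chk{tag}.png",np.hstack(out)[:,:800])
E
python3 chk.py 1
```

```text
(no output)
```

View pics/chk1.png

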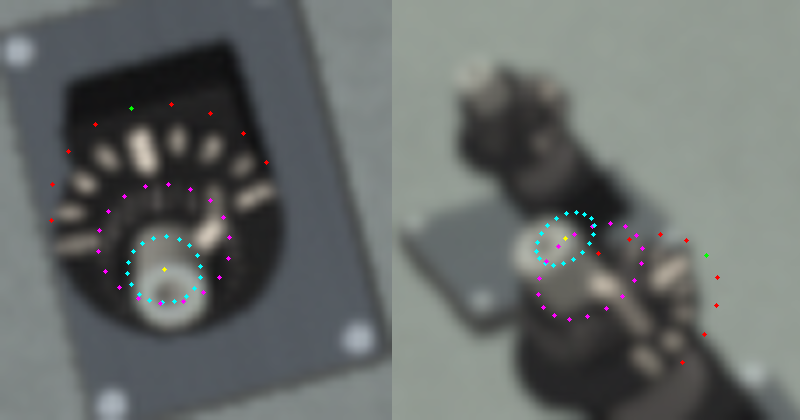

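```bash
python3 - <<'E'
from fit import *
p=np.load("driver.npy")
t=robot.snapshot("top"); s=robot.snapshot("side")
X=np.cross([0,1,0],AX)
def tri(a,b):
    o1,d1=ray(t,a);o2,d2=ray(s,b)
    k=np.linalg.lstsq(np.c_[d1,-d2],o2-o1,rcond=None)[0]
    return (o1+d1*k[0]+o2+d2*k[1])/2, np.linalg.norm(o1+d1*k[0]-o2-d2*k[1])
for a,b,m in(((251.8,211.4),(296.2,164.8),A0+AX*.152),((247.2,188.1),(315.8,166.9),A0+AX*.104+X*.037)):
    P,e=tri(a,b); M=T(p,m[None])[0]
    print(P,e,M,"err in cradle frame mm",T([0,0,-p[2]],(P-M)[None])[0]*1e3)
E
```

```text
[0.5536 0.1262 0.1475] 0.0018681862137632005 [0.56   0.1279 0.1491] err in cradle frame mm [-6.6222 -0.012  -1.5837]
[0.6062 0.1401 0.1236] 0.00028202751216029097 [0.6134 0.1421 0.1242] err in cradle frame mm [-7.4077 -0.1022 -0.5399]
```

```bash
cat > ang.py <<'E'
from fit import *
p=np.load("driver.npy")
if p[0]>.588: p[:2]+=-.007*np.array([np.cos(p[2]),np.sin(p[2])]); np.save("driver.npy",p)
Y=np.array([0,1,0.]);X=np.cross(Y,AX)
L=lambda n,s,r:A0+AX*s+r*(np.cos(np.radians(20*(n-5)))*X-np.sin(np.radians(20*(n-5)))*Y)
ts=np.arange(0,10.3,.25)
for n in("top","side"):
    s=robot.snapshot(n); g=s["frame"].astype(np.float32).mean(2)
    for nm,S,Rr in(("topring",[.1325],np.linspace(.015,.0205,5)),("side",np.linspace(.11,.131,5),[.021]),("marks",[.104],np.linspace(.029,.036,5))):
        v=[]
        for t in ts:
            q=proj(s,T(p,np.array([L(t,a,r) for a in S for r in Rr]))).astype(np.float32)
            v.append(cv2.remap(g,q[:,:1].copy(),q[:,1:].copy(),1).mean())
        v=np.array(v); i=v.argsort()[::-1][:5]; print(n,nm,[(ts[k],int(v[k])) for k in i],int(np.median(v)))
E
python3 ang.py
```

```text
top topring [(np.float64(8.25), 174), (np.float64(8.0), 165), (np.float64(8.5), 155), (np.float64(7.75), 131), (np.float64(8.75), 121)] 46
top side [(np.float64(8.0), 104), (np.float64(8.25), 103), (np.float64(8.5), 94), (np.float64(7.75), 91), (np.float64(8.75), 78)] 50
top marks [(np.float64(5.0), 165), (np.float64(4.75), 126), (np.float64(5.25), 114), (np.float64(9.25), 111), (np.float64(9.0), 104)] 61
side topring [(np.float64(1.0), 160), (np.float64(1.25), 160), (np.float64(0.75), 157), (np.float64(8.25), 157), (np.float64(8.0), 153)] 71
side side [(np.float64(1.0), 127), (np.float64(1.25), 126), (np.float64(0.75), 126), (np.float64(0.5), 123), (np.float64(0.25), 121)] 76
side marks [(np.float64(5.0), 143), (np.float64(4.75), 142), (np.float64(5.25), 128), (np.float64(4.5), 124), (np.float64(5.5), 113)] 92
```

```bash
cat > go.py <<'E'
from fit import *
import sys
p=np.load("driver.npy"); r=np.load("rack.npy")
D=lambda u,v,z: T(p,np.array([[u,v,z]]))[0]
AXP=lambda s:T(p,(A0+AX*s)[None])[0]
U=np.array([np.cos(p[2]),np.sin(p[2]),0])
def rep(target,ydeg):
    st=robot.sense(); q=R.from_quat(np.array(st["orientation"])[[1,2,3,0]]).as_matrix()
    cy=np.degrees(np.arctan2(q[1,1],q[0,1])); d=(ydeg-cy+90)%180-90
    e=target-st["eef_pos"]
    # after roll: tool x = ydeg+90 (z down, x=y cross z), same half-turn branch
    a=np.radians(cy+d); y=np.array([np.cos(a),np.sin(a),0]); x=np.cross(y,[0,0,-1])
    print("t %.2f tcp"%st["time_s"],st["eef_pos"],"ydir %.1f"%cy,"tgt",target,"| roll units %.3f"%(-d/45),"then shift units x %.3f y %.3f z %.3f"%(e@x/.25,e@y/.25,-e[2]/.25),"F",np.round(st["force"],1),"w %.4f"%st["grip_width"],"q7 %.2f"%st["q"][6])
CY=np.degrees(p[2])+90
BIT=T(r,np.array([[0,.05,0.]]))[0]
E
python3 - <<'E'
from go import *
print(AXP(.119),AXP(.152),BIT,CY)
c=AXP(.119); t=c-U*.0019; t[2]=c[2]+.06
rep(t,CY-18)
E
```

```text
[0.5682 0.1301 0.12  ] [0.5532 0.1261 0.1491] [ 0.5464 -0.0792  0.    ] 104.8969026734014
t 1.50 tcp [0.1845 0.6233 0.2313] ydir 73.5 tgt [0.5664 0.1296 0.18  ] | roll units -0.297 then shift units x -1.632 y -1.889 z 0.205 F [-0.3  0.9 -0.3] w 0.0854 q7 -0.21
```

```bash
python3 -m pendant '[[0,0,0,-0.15],[0,0,0,-0.147],[-0.05,-0.06,0,0],[-0.1,-0.118,0,0],[-0.1,-0.118,0,0],[-0.1,-0.118,0,0],[-0.1,-0.118,0,0],[-0.1,-0.118,0,0]]' 1 30
python3 -m pendant '[[-0.1,-0.118,0,0],[-0.1,-0.118,0,0],[-0.1,-0.118,0,0],[-0.1,-0.118,0,0],[-0.1,-0.118,0,0],[-0.1,-0.118,0,0],[-0.1,-0.118,0,0],[-0.1,-0.118,0,0]]'
python3 - <<'E'
from go import *
c=AXP(.119); t=c-U*.0019; t[2]=c[2]+.06
rep(t,CY-18)
E
```

```text
time_s: 2.17
eef_pos: [0.3138, 0.452, 0.2315]
orientation: [0.0, 0.027, 1.0, 0.0]
force: [-0.2, 0.1, 0.9]
grip_width: 0.0855
grip_force: 0.0
time_s: 2.83
eef_pos: [0.5007, 0.2053, 0.2317]
orientation: [0.0, 0.027, 1.0, 0.0]
force: [0.6, 0.1, 0.3]
grip_width: 0.0855
grip_force: 0.0
t 2.83 tcp [0.5007 0.2053 0.2317] ydir 86.9 tgt [0.5664 0.1296 0.18  ] | roll units -0.000 then shift units x -0.279 y -0.288 z 0.207 F [0.6 0.1 0.3] w 0.0855 q7 0.99
```

```bash
python3 -m pendant '[[-0.09,-0.096,0,0],[-0.095,-0.096,0,0],[-0.094,-0.096,0.05,0],[0,0,0.12,0],[0,0,0.12,0],[0,0,0.1,0],[0,0,0.04,0],[0,0,0,0]]'
python3 - <<'E'
from go import *
c=AXP(.119); t=c-U*.0019; t[2]=c[2]-.004
rep(t,CY-18)
s=robot.snapshot("side");a=s["frame"][80:230,220:400]
t=robot.snapshot("top");b=t["frame"][140:290,180:360]
cv2.imwrite("pics/g1.png",cv2.resize(np.hstack([a,b]),None,fx=2.2,fy=2.2,interpolation=2))
E
```

```text
time_s: 3.5
eef_pos: [0.5633, 0.1308, 0.1211]
orientation: [-0.003, 0.027, 1.0, -0.001]
force: [-0.0, 0.2, -0.4]
grip_width: 0.0855
grip_force: 0.0
t 3.50 tcp [0.5633 0.1308 0.1211] ydir 86.9 tgt [0.5664 0.1296 0.116 ] | roll units -0.000 then shift units x -0.013 y -0.004 z 0.021 F [-0.   0.2 -0.4] w 0.0855 q7 1.12
```

View pics/g1.png

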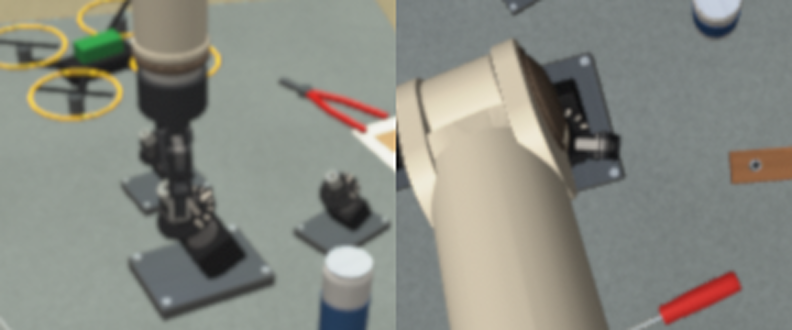

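The fingers straddle the collar at side-crop (185,215). I make the last adjustment and then close.

```bash
python3 -m pendant '[[-0.013,-0.004,0.01,0],[0,0,0.01,0],[0,0,0,0],[0,0,0,0],[0,0,0,0],[0,0,0,0],[0,0,0,0],[0,0,0,0]]' 
python3 -m pendant '[[0,0,0,0],[0,0,0,0],[0,0,0,0],[0,0,0,0],[0,0,0,0],[0,0,0,0],[0,0,0,0],[0,0,0,0]]' 0 35
python3 - <<'E'
from go import *
c=AXP(.119); t=c-U*.0019; t[2]=c[2]-.004
rep(t,CY+18); print(robot.sense()["moment"],robot.sense()["grip_force"])
E
```

```text
time_s: 4.27
eef_pos: [0.5687, 0.1301, 0.1189]
orientation: [0.0, 0.027, 1.0, 0.0]
force: [0.6, -0.1, -1.4]
grip_width: 0.0855
grip_force: 0.0
time_s: 4.93
eef_pos: [0.5685, 0.1285, 0.1193]
orientation: [-0.0, 0.028, 1.0, -0.001]
force: [-2.9, -4.0, 5.7]
grip_width: 0.0406
grip_force: 34.5
t 4.93 tcp [0.5685 0.1285 0.1193] ydir 86.8 tgt [0.5664 0.1296 0.116 ] | roll units -0.801 then shift units x 0.005 y 0.008 z 0.013 F [-2.9 -4.   5.7] w 0.0406 q7 1.13
[-0.7627  0.5363  0.1021] 34.54590916429879
```

```bash
python3 -m pendant '[[0,0,0,-0.1],[0,0,0,-0.12],[0,0,0,-0.12],[0,0,0,-0.12],[0,0,0,-0.12],[0,0,0,-0.12],[0,0,0,-0.1],[0,0,0,0]]' 
python3 -m pendant '[[0,0,0,0],[0,0,0,0],[0,0,0,0],[0,0,0,0],[0,0,0,0],[0,0,-0.01,0],[0,0,-0.02,0],[0,0,-0.02,0]]' 1
python3 - <<'E'
from go import *
c=AXP(.119); t=c-U*.0019; t[2]=c[2]-.004
rep(t,CY-18)
E
python3 ang.py | head -2
```

```text
time_s: 5.6
eef_pos: [0.5684, 0.1306, 0.1199]
orientation: [-0.0, -0.285, 0.959, 0.0]
force: [-4.4, 0.8, 9.0]
grip_width: 0.04
grip_force: 50.2
time_s: 6.27
eef_pos: [0.5686, 0.1301, 0.1316]
orientation: [-0.0, -0.283, 0.959, 0.0]
force: [-0.2, -0.6, 0.4]
grip_width: 0.0852
grip_force: 0.0
t 6.27 tcp [0.5686 0.1301 0.1316] ydir 122.9 tgt [0.5664 0.1296 0.116 ] | roll units 0.800 then shift units x 0.009 y -0.003 z 0.062 F [-0.2 -0.6  0.4] w 0.0852 q7 1.69
top topring [(np.float64(3.75), 222), (np.float64(4.0), 222), (np.float64(3.5), 221), (np.float64(3.25), 221), (np.float64(4.25), 221)] 122
top side [(np.float64(3.5), 226), (np.float64(3.25), 226), (np.float64(3.0), 225), (np.float64(3.75), 225), (np.float64(2.75), 224)] 90
```

```bash
python3 -m pendant '[[0,0,-0.05,0.1],[0,0,-0.1,0.12],[0,0,-0.1,0.12],[0,0,-0.05,0.12],[0,0,0,0.12],[0,0,0,0.12],[0,0,0,0.1],[0,0,0,0]]' 
cat > look.py <<'E'
from fit import *
import sys
p=np.load("driver.npy")
Y=np.array([0,1,0.]);X=np.cross(Y,AX)
L=lambda n,s,r:A0+AX*s+r*(np.cos(np.radians(20*(n-5)))*X-np.sin(np.radians(20*(n-5)))*Y)
s=robot.snapshot("side"); g=s["frame"].astype(np.float32).mean(2)
for t in np.arange(4,9.6,.25):
    o=[]
    for S,Rr in(([.1325],np.linspace(.015,.0205,5)),(np.linspace(.11,.131,5),[.021])):
        q=proj(s,T(p,np.array([L(t,a,r) for a in S for r in Rr]))).astype(np.float32)
        o.append(int(cv2.remap(g,q[:,:1].copy(),q[:,1:].copy(),1).mean()))
    print(t,o,end="; ")
if len(sys.argv)>1: cv2.imwrite(sys.argv[1],cv2.resize(s["frame"][125:195,265:345],None,fx=7,fy=7,interpolation=2))
E
python3 look.py pics/l1.png
```

```text
time_s: 7.03
eef_pos: [0.5687, 0.1302, 0.2067]
orientation: [0.0, 0.029, 1.0, -0.0]
force: [0.1, 0.0, -0.1]
grip_width: 0.0856
grip_force: 0.0
4.0 [53, 91]; 4.25 [61, 90]; 4.5 [67, 90]; 4.75 [72, 90]; 5.0 [78, 90]; 5.25 [84, 92]; 5.5 [93, 95]; 5.75 [107, 96]; 6.0 [122, 98]; 6.25 [139, 102]; 6.5 [150, 107]; 6.75 [154, 110]; 7.0 [153, 111]; 7.25 [139, 104]; 7.5 [123, 92]; 7.75 [102, 76]; 8.0 [83, 62]; 8.25 [69, 52]; 8.5 [61, 47]; 8.75 [58, 45]; 9.0 [58, 45]; 9.25 [59, 46]; 9.5 [60, 46];
```

View pics/l1.png

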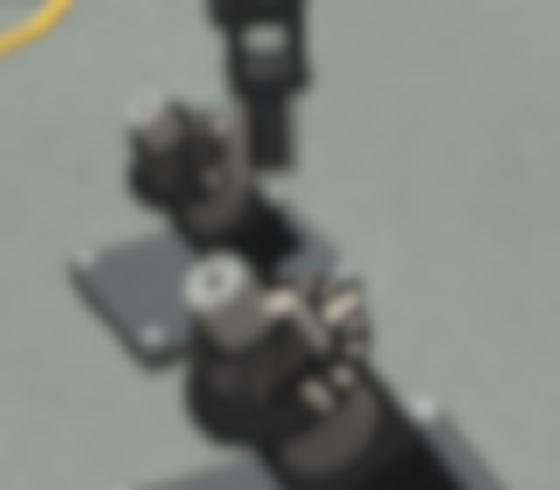

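The collar is now at 7: its white line, at (300,310) in the crop, points just right of the wide mark. One click was gained, so I repeat with a firmer, wider, better-centred stroke.

```bash
python3 - <<'E'
from go import *
c=AXP(.119); t=c-U*.0028; t[2]=c[2]-.003
rep(t,CY-25)
E
```

```text
t 7.08 tcp [0.5687 0.1302 0.2065] ydir 87.0 tgt [0.5655 0.1294 0.117 ] | roll units 0.157 then shift units x 0.012 y -0.006 z 0.358 F [-0.1  0.4  0.7] w 0.0852 q7 1.15
```

```bash
python3 -m pendant '[[0,0,0.05,0.08],[0,0,0.1,0.077],[0.012,-0.006,0.1,0],[0,0,0.08,0],[0,0,0.028,0],[0,0,0,0],[0,0,0,0],[0,0,0,0]]' 
python3 -m pendant '[[0,0,0,0],[0,0,0,0],[0,0,0,0],[0,0,0,0],[0,0,0,0],[0,0,0,0],[0,0,0,0],[0,0,0,0]]' 0 70
python3 -m pendant '[[0,0,0,-0.08],[0,0,0,-0.1],[0,0,0,-0.1],[0,0,0,-0.1],[0,0,0,-0.1],[0,0,0,-0.1],[0,0,0,-0.1],[0,0,0,-0.1]]' 
python3 -m pendant '[[0,0,0,-0.1],[0,0,0,-0.1],[0,0,0,-0.1],[0,0,0,-0.04],[0,0,0,0],[0,0,0,0],[0,0,0,0],[0,0,0,0]]' 
python3 -c "
from go import *
rep(AXP(.119),CY+25);print(robot.sense()['moment'])"
python3 look.py pics/l2.png
```

```text
time_s: 7.75
eef_pos: [0.5667, 0.1296, 0.1182]
orientation: [0.001, 0.088, 0.996, 0.0]
force: [0.7, 0.2, -0.2]
grip_width: 0.0854
grip_force: 0.0
time_s: 8.42
eef_pos: [0.5658, 0.1285, 0.1183]
orientation: [0.0, 0.089, 0.996, -0.0]
force: [-3.6, -1.8, 8.4]
grip_width: 0.04
grip_force: 68.1
time_s: 9.08
eef_pos: [0.5665, 0.1285, 0.1182]
orientation: [0.001, -0.217, 0.976, -0.001]
force: [-2.2, -0.0, 5.1]
grip_width: 0.0389
grip_force: 76.9
time_s: 9.75
eef_pos: [0.5659, 0.1289, 0.1191]
orientation: [0.001, -0.343, 0.939, -0.001]
force: [-7.7, -0.1, 14.6]
grip_width: 0.039
grip_force: 88.9
t 9.75 tcp [0.5659 0.1289 0.1191] ydir 130.1 tgt [0.5682 0.1301 0.12  ] | roll units 0.005 then shift units x -0.010 y -0.002 z -0.003 F [-7.7 -0.1 14.6] w 0.0390 q7 1.77
[-1.2614  0.4137 -0.8109]
4.0 [99, 56]; 4.25 [98, 50]; 4.5 [95, 48]; 4.75 [91, 45]; 5.0 [88, 44]; 5.25 [84, 44]; 5.5 [84, 44]; 5.75 [85, 44]; 6.0 [87, 43]; 6.25 [89, 43]; 6.5 [91, 44]; 6.75 [92, 45]; 7.0 [94, 47]; 7.25 [95, 49]; 7.5 [97, 52]; 7.75 [98, 55]; 8.0 [98, 61]; 8.25 [96, 67]; 8.5 [91, 75]; 8.75 [84, 80]; 9.0 [76, 82]; 9.25 [69, 79]; 9.5 [65, 70];
```

Now I open, rise with the roll turned back, and look.

```bash
python3 -m pendant '[[0,0,0,0],[0,0,0,0],[0,0,0,0],[0,0,0,0],[0,0,-0.02,0],[0,0,-0.05,0],[0,0,-0.1,0.1],[0,0,-0.1,0.1]]' 1
python3 -m pendant '[[0,0,-0.06,0.1],[0,0,-0.02,0.1],[0,0,0,0.1],[0,0,0,0.1],[0,0,0,0.1],[0,0,0,0.1],[0,0,0,0.1],[0,0,0,0]]'
python3 look.py pics/l3.png
```

```text
time_s: 10.47
eef_pos: [0.5648, 0.1291, 0.185]
orientation: [-0.001, -0.267, 0.964, 0.0]
force: [1.0, -0.5, 0.8]
grip_width: 0.0856
grip_force: 0.0
time_s: 11.13
eef_pos: [0.5657, 0.1294, 0.2055]
orientation: [0.001, 0.004, 1.0, 0.0]
force: [0.1, -0.2, 0.8]
grip_width: 0.0853
grip_force: 0.0
4.0 [135, 101]; 4.25 [146, 98]; 4.5 [150, 95]; 4.75 [147, 93]; 5.0 [138, 91]; 5.25 [124, 90]; 5.5 [110, 90]; 5.75 [97, 87]; 6.0 [86, 84]; 6.25 [76, 79]; 6.5 [69, 72]; 6.75 [64, 67]; 7.0 [59, 61]; 7.25 [58, 57]; 7.5 [58, 53]; 7.75 [59, 51]; 8.0 [60, 49]; 8.25 [60, 47]; 8.5 [60, 46]; 8.75 [60, 46]; 9.0 [60, 46]; 9.25 [60, 47]; 9.5 [61, 46];
```

```bash
python3 - <<'E'
from go import *
t=BIT.copy(); t[2]=.2
rep(t,CY)
E
```

```text
t 11.18 tcp [0.5657 0.1294 0.2053] ydir 89.8 tgt [ 0.5464 -0.0792  0.2   ] | roll units -0.335 then shift units x 0.289 y -0.786 z 0.021 F [ 0.2 -0.5 -0.1] w 0.0854 q7 1.18
```

```bash
python3 -m pendant '[[0,0,0,-0.11],[0,0,0,-0.115],[0,0,0,-0.11],[0.04,-0.12,0.01,0],[0.05,-0.14,0.01,0],[0.05,-0.14,0,0],[0.05,-0.14,0,0],[0.05,-0.14,0,0]]'
python3 -m pendant '[[0.049,-0.106,0,0],[0,0,0,0],[0,0,0,0],[0,0,0,0],[0,0,0,0],[0,0,0,0],[0,0,0,0],[0,0,0,0]]'
python3 ang.py | head -2; python3 look.py; python3 - <<'E'
from go import *
t=BIT.copy(); t[2]=.06
rep(t,CY)
s=robot.snapshot("top");b=s["frame"][170:230,225:290]
s=robot.snapshot("side");a=s["frame"][130:190,270:335]
c=s["frame"][200:320,255:385]
cv2.imwrite("pics/l4.png",np.hstack([cv2.resize(np.vstack([b,a]),None,fx=4.5,fy=4.5,interpolation=2),cv2.resize(c,None,fx=3.6,fy=4.5,interpolation=2)]))
E
```

```text
time_s: 11.85
eef_pos: [0.5506, -0.0521, 0.1999]
orientation: [0.0, -0.13, 0.991, -0.0]
force: [-0.4, -0.8, -1.0]
grip_width: 0.0856
grip_force: 0.0
time_s: 12.52
eef_pos: [0.5459, -0.0781, 0.1993]
orientation: [-0.0, -0.13, 0.992, 0.0]
force: [0.1, 0.7, 0.2]
grip_width: 0.0856
grip_force: 0.0
top topring [(np.float64(4.75), 181), (np.float64(4.5), 174), (np.float64(5.0), 159), (np.float64(4.25), 139), (np.float64(5.25), 117)] 39
top side [(np.float64(4.75), 146), (np.float64(5.0), 133), (np.float64(4.5), 133), (np.float64(4.25), 105), (np.float64(5.25), 87)] 46
4.0 [41, 42]; 4.25 [41, 43]; 4.5 [41, 44]; 4.75 [42, 45]; 5.0 [42, 46]; 5.25 [42, 46]; 5.5 [42, 47]; 5.75 [42, 47]; 6.0 [41, 46]; 6.25 [40, 44]; 6.5 [39, 43]; 6.75 [38, 41]; 7.0 [38, 40]; 7.25 [38, 39]; 7.5 [39, 38]; 7.75 [39, 37]; 8.0 [40, 37]; 8.25 [41, 36]; 8.5 [43, 37]; 8.75 [46, 38]; 9.0 [47, 40]; 9.25 [47, 43]; 9.5 [46, 45]; t 12.67 tcp [ 0.5458 -0.0788  0.1993] ydir 104.8 tgt [ 0.5464 -0.0792  0.06  ] | roll units -0.001 then shift units x -0.002 y -0.002 z 0.557 F [-0.7  0.3 -0.6] w 0.0853 q7 1.82
```

View pics/l4.png

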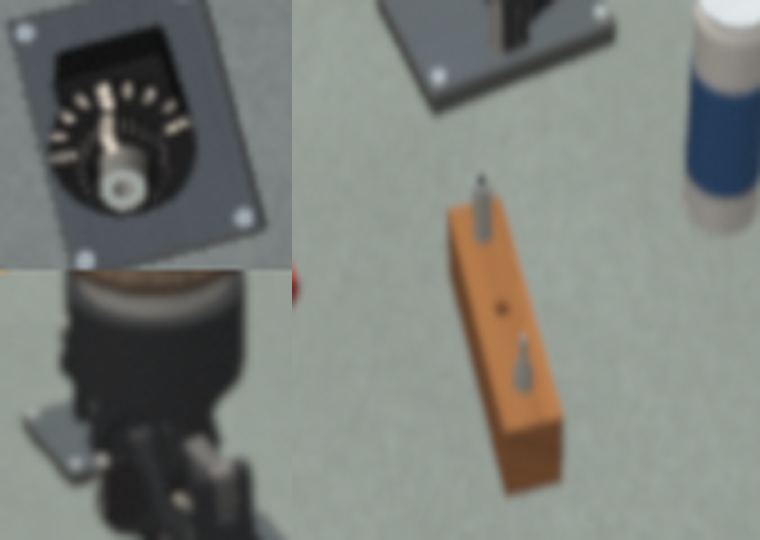

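The line at (110,140) points at the wide mark at (106,95). I measure finely whether it is centred in the click, aligning the model by all nine marks and comparing with the starting picture, where the collar sat at 8.

```bash
cat > fine.py <<'E'
from fit import *
p=np.load("driver.npy")
Y=np.array([0,1,0.]);X=np.cross(Y,AX)
L=lambda n,s,r:A0+AX*s+r*(np.cos(np.radians(20*(n-5)))*X-np.sin(np.radians(20*(n-5)))*Y)
s=robot.snapshot("top")
def samp(g,P,e):
    q=proj(s,T(p,np.array(P)+[e[0],e[1],0])).astype(np.float32); return cv2.remap(g,q[:,:1].copy(),q[:,1:].copy(),cv2.INTER_CUBIC).ravel()
def cen(g,e,S,Rr,c,w=1.3):
    ts=np.arange(c-w,c+w+.01,.1); v=np.array([samp(g,[L(t,a,r) for a in S for r in Rr],e).mean() for t in ts])
    v=np.clip(v-np.percentile(v,30),0,None); v[v<.4*v.max()]=0
    return (v*ts).sum()/v.sum()
for nm,im,c in(("start",cv2.imread("pics/top0.png"),8.1),("now",s["frame"],4.8)):
    g=im.astype(np.float32).mean(2)
    def f(e): return sum((cen(g,e,[.104],np.linspace(.031,.036,4),n,.45)-n)**2 for n in(2,3,4,5,6,7) )+0
    e=min(([a,b] for a in np.arange(-.004,.0041,.001) for b in np.arange(-.003,.0031,.0005)),key=f)
    print(nm,"offset",e,f(e))
    for k in((0,0),e):
        print("  marks",[round(cen(g,k,[.104],np.linspace(.031,.036,4),n,.45),2) for n in range(2,9)],"top %.2f side %.2f"%(cen(g,k,[.1325],np.linspace(.016,.0205,4),c),cen(g,k,np.linspace(.112,.130,5),[.021],c)))
    # chuck rim centre: bright blob around predicted mouth
    q=proj(s,T(p,(A0+AX*.152)[None]))[0]; x,y=np.int32(np.round(q)); w=g[y-6:y+7,x-6:x+7]; w=np.clip(w-110,0,None)
    yy,xx=np.mgrid[-6:7,-6:7]; print("  mouth pred",q,"bright centroid",x+(w*xx).sum()/w.sum(),y+(w*yy).sum()/w.sum())
E
python3 fine.py
```

```text
start offset [np.float64(-0.002), np.float64(0.0)] 0.002134385225463272
  marks [np.float64(1.85), np.float64(2.86), np.float64(3.9), np.float64(4.97), np.float64(6.05), np.float64(7.09), np.float64(8.14)] top 8.23 side 8.14
  marks [np.float64(2.01), np.float64(3.0), np.float64(3.97), np.float64(4.97), np.float64(6.0), np.float64(6.99), np.float64(7.99)] top 7.94 side 8.04
  mouth pred [251.7904 211.1215] bright centroid 251.72743714214013 210.72803959859064
now offset [np.float64(-0.002), np.float64(0.0)] 0.00209226391075889
  marks [np.float64(1.85), np.float64(2.86), np.float64(3.9), np.float64(4.97), np.float64(6.05), np.float64(7.09), np.float64(8.14)] top 4.67 side 4.71
  marks [np.float64(2.01), np.float64(3.0), np.float64(3.97), np.float64(4.97), np.float64(6.0), np.float64(6.99), np.float64(7.99)] top 4.74 side 4.62
  mouth pred [251.7904 211.1215] bright centroid 251.71169385638157 210.81261515141668
```

The model fits well and the collar reads about 4.7, so it has not settled in the click. It needs about +6°, so I go back and nudge it.

```bash
python3 - <<'E'
from go import *
p[:2]-=.001*U[:2]; np.save("driver.npy",p)
from importlib import reload
import go; reload(go)
c=go.AXP(.119); t=c-U*.0028; t[2]=.2
go.rep(t,CY+4)
E
```

```text
t 12.82 tcp [ 0.5457 -0.0792  0.1992] ydir 104.8 tgt [0.5645 0.1291 0.2   ] | roll units -0.091 then shift units x -0.341 y 0.764 z -0.003 F [ 0.2 -0.2  0.5] w 0.0853 q7 1.82
```

```bash
python3 -m pendant '[[0,0,0,-0.091],[-0.06,0.12,0,0],[-0.06,0.14,0,0],[-0.06,0.14,0,0],[-0.06,0.14,0,0],[-0.06,0.14,0,0],[-0.041,0.084,0.03,0],[0,0,0.1,0]]'
python3 -m pendant '[[0,0,0.1,0],[0,0,0.08,0],[0,0,0.02,0],[0,0,0,0],[0,0,0,0],[0,0,0,0],[0,0,0,0],[0,0,0,0]]'
python3 - <<'E'
from go import *
c=AXP(.119); t=c-U*.0028; t[2]=.118
rep(t,CY+4)
E
```

```text
time_s: 13.48
eef_pos: [0.5672, 0.1384, 0.1706]
orientation: [0.005, -0.168, 0.986, 0.002]
force: [-0.2, 0.3, 0.6]
grip_width: 0.0855
grip_force: 0.0
time_s: 14.15
eef_pos: [0.5656, 0.1291, 0.1182]
orientation: [0.001, -0.164, 0.986, 0.0]
force: [0.0, -0.5, 0.5]
grip_width: 0.0851
grip_force: 0.0
t 14.15 tcp [0.5656 0.1291 0.1182] ydir 108.9 tgt [0.5645 0.1291 0.118 ] | roll units -0.001 then shift units x 0.004 y 0.001 z 0.001 F [ 0.  -0.5  0.5] w 0.0851 q7 1.44
```

```bash
python3 -m pendant '[[0.004,0,0,0],[0,0,0,0],[0,0,0,0],[0,0,0,0],[0,0,0,0],[0,0,0,0],[0,0,0,0],[0,0,0,0]]' 0 60
python3 -m pendant '[[0,0,0,0.06],[0,0,0,0.06],[0,0,0,0.06],[0,0,0,0],[0,0,0,0],[0,0,0,0],[0,0,0,0],[0,0,0,0]]'
python3 -c "
from go import *
print(robot.sense()['moment']);rep(BIT,CY)"
python3 -m pendant '[[0,0,0,0],[0,0,0,0],[0,0,0,0],[0,0,0,0],[0,0,0,0],[0,0,-0.1,0],[0,0,-0.14,0],[0,0,-0.09,0]]' 1
python3 -c "
from go import *
t=BIT.copy(); t[2]=.2
rep(t,CY)"
```

```text
time_s: 14.82
eef_pos: [0.5637, 0.1285, 0.1176]
orientation: [0.0, -0.164, 0.986, -0.0]
force: [-2.6, -1.7, 6.0]
grip_width: 0.04
grip_force: 59.9
time_s: 15.48
eef_pos: [0.5641, 0.129, 0.1171]
orientation: [0.001, -0.094, 0.996, 0.0]
force: [-1.2, -0.7, 3.6]
grip_width: 0.0398
grip_force: 65.5
[ 0.7636 -0.1087  0.4948]
t 15.48 tcp [0.5641 0.129  0.1171] ydir 100.8 tgt [ 0.5464 -0.0792  0.    ] | roll units -0.090 then shift units x 0.283 y -0.786 z 0.469 F [-1.2 -0.7  3.6] w 0.0398 q7 1.32
time_s: 16.15
eef_pos: [0.564, 0.1291, 0.2013]
orientation: [0.0, -0.094, 0.996, 0.0]
force: [0.3, 0.4, 0.5]
grip_width: 0.0852
grip_force: 0.0
t 16.15 tcp [0.564  0.1291 0.2013] ydir 100.8 tgt [ 0.5464 -0.0792  0.2   ] | roll units -0.091 then shift units x 0.282 y -0.787 z 0.005 F [0.3 0.4 0.5] w 0.0852 q7 1.36
```

```bash
python3 -m pendant '[[0,0,0,-0.091],[0.05,-0.13,0.005,0],[0.05,-0.14,0,0],[0.05,-0.14,0,0],[0.05,-0.14,0,0],[0.05,-0.14,0,0],[0.032,-0.097,0,0],[0,0,0,0]]'
python3 fine.py | tail -4
python3 -c "
from go import *
t=BIT.copy(); t[2]=.06
rep(t,CY)"
```

```text
time_s: 16.82
eef_pos: [0.5449, -0.0878, 0.1978]
orientation: [-0.001, -0.125, 0.992, -0.002]
force: [0.1, -0.4, 0.4]
grip_width: 0.0852
grip_force: 0.0
now offset [np.float64(-0.001), np.float64(0.0)] 0.0020823658600662006
  marks [np.float64(1.94), np.float64(2.95), np.float64(3.95), np.float64(4.97), np.float64(6.01), np.float64(7.04), np.float64(8.05)] top 4.99 side 4.92
  marks [np.float64(2.01), np.float64(3.0), np.float64(3.97), np.float64(4.97), np.float64(6.0), np.float64(6.99), np.float64(7.99)] top 4.99 side 4.91
  mouth pred [251.9054 211.5585] bright centroid 251.7644652723504 210.92445935994846
t 16.87 tcp [ 0.5454 -0.0839  0.1979] ydir 104.5 tgt [ 0.5464 -0.0792  0.06  ] | roll units -0.009 then shift units x -0.009 y 0.017 z 0.551 F [ 0.3  0.2 -1. ] w 0.0852 q7 1.82
```

The collar now reads about 4.95, so it has clicked in at 5. Next I descend on the nut bit.

```bash
python3 -m pendant '[[0,0,0.05,0],[0,0,0.1,0],[0,0,0.12,0],[0,0,0.12,0],[0,0,0.1,0],[0,0,0.06,0],[0,0,0,0],[0,0,0,0]]'
python3 -c "
from go import *
t=BIT.copy(); t[2]=.06
rep(t,CY)"
```

```text
time_s: 17.53
eef_pos: [0.5455, -0.0778, 0.0599]
orientation: [-0.001, -0.13, 0.991, 0.001]
force: [0.6, 0.0, -0.1]
grip_width: 0.0855
grip_force: 0.0
t 17.53 tcp [ 0.5455 -0.0778  0.0599] ydir 105.0 tgt [ 0.5464 -0.0792  0.06  ] | roll units 0.002 then shift units x -0.002 y -0.006 z -0.000 F [ 0.6  0.  -0.1] w 0.0855 q7 1.76
```

```bash
python3 -m pendant '[[-0.003,-0.006,0,0],[0,0,0,0],[0,0,0,0],[0,0,0,0],[0,0,0,0],[0,0,0,0],[0,0,0,0],[0,0,0,0]]' 0.3 30
python3 -m pendant '[[0,0,0,0],[0,0,0,0],[0,0,0,0],[0,0,0,0],[0,0,0,0],[0,0,0,0],[0,0,0,0],[0,0,0,0]]' 0 30
python3 -m pendant '[[0,0,-0.02,0],[0,0,-0.06,0],[0,0,-0.12,0],[0,0,-0.12,0],[0,0,-0.12,0],[0,0,-0.1,0],[0,0,-0.06,0],[0,0,0,0]]'
python3 - <<'E'
from go import *
t=AXP(.152); t[2]+=.08
rep(t,CY)
ims=[]
for n in("side","top"):
    s=robot.snapshot(n); x,y=proj(s,robot.sense()["eef_pos"][None])[0].astype(int); ims.append(cv2.resize(s["frame"][y-35:y+55,x-45:x+45],None,fx=4.4,fy=4.4,interpolation=2))
    for d in robot.outline_of(s,"nut_bit"): print(n,d["score"],d["extent"])
cv2.imwrite("pics/b1.png",np.hstack(ims))
E
```

```text
time_s: 18.2
eef_pos: [0.5471, -0.0808, 0.0606]
orientation: [0.0, -0.129, 0.992, -0.0]
force: [-0.4, 0.8, 0.4]
grip_width: 0.0254
grip_force: 0.0
time_s: 18.87
eef_pos: [0.5471, -0.0808, 0.0605]
orientation: [-0.0, -0.129, 0.992, 0.0]
force: [-0.3, 0.2, 0.4]
grip_width: 0.0101
grip_force: 29.2
time_s: 19.53
eef_pos: [0.5498, -0.0809, 0.215]
orientation: [0.004, -0.13, 0.992, -0.001]
force: [0.3, -0.5, -0.6]
grip_width: 0.0097
grip_force: 29.3
t 19.53 tcp [ 0.5498 -0.0809  0.215 ] ydir 104.9 tgt [0.5522 0.1258 0.2291] | roll units -0.000 then shift units x -0.222 y 0.797 z -0.056 F [ 0.3 -0.5 -0.6] w 0.0097 q7 1.83
side 0.44 [309.6, 210.1, 1.5, 14.1]
```

View pics/b1.png

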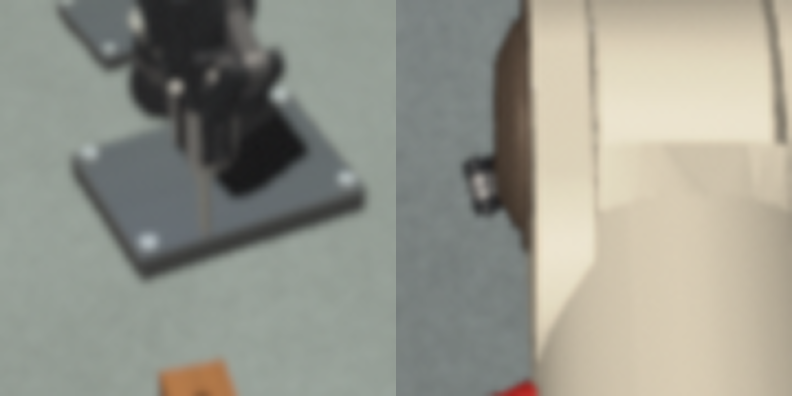

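The bit hangs straight in the grip, with its shank tip at (206,237) in the crop. I carry it to hover over the mouth.

```bash
python3 -m pendant '[[-0.03,0.1,-0.02,0],[-0.04,0.14,-0.02,0],[-0.04,0.14,-0.01,0],[-0.04,0.14,0,0],[-0.04,0.14,0,0],[-0.032,0.1,0,0],[0,0.037,0,0],[0,0,0,0]]'
python3 -m pendant '[[0,0,0,0],[0,0,0,0],[0,0,0,0],[0,0,0,0],[0,0,0,0],[0,0,0,0],[0,0,0,0],[0,0,0,0]]'
python3 - <<'E'
from go import *
M=AXP(.152); t=M+U*.001; t[2]=M[2]+.012+.0505
rep(t,CY)
s=robot.snapshot("side"); tcp=robot.sense()["eef_pos"]
print("tip pred px",proj(s,np.array([tcp-[0,0,.0505]])),"mouth",proj(s,M[None]))
x,y=proj(s,tcp[None])[0].astype(int); x0,y0=x-30,y-15
im=cv2.resize(s["frame"][y0:y0+55,x0:x0+60],None,fx=9,fy=9,interpolation=2); print("crop origin",x0,y0)
for P,c in((tcp-[0,0,.0505],(0,0,255)),(M,(0,255,255)),(tcp,(0,255,0))):
    q=(proj(s,P[None])[0]+.5-[x0,y0])*9; cv2.circle(im,tuple(np.int32(q)),3,c,-1)
cv2.imwrite("pics/b2.png",im)
E
```

```text
time_s: 20.4
eef_pos: [0.5478, 0.1297, 0.2215]
orientation: [-0.001, -0.132, 0.991, 0.001]
force: [0.0, -0.4, -0.7]
grip_width: 0.0097
grip_force: 29.3
time_s: 21.07
eef_pos: [0.5497, 0.1258, 0.2231]
orientation: [0.0, -0.129, 0.992, -0.0]
force: [-0.2, -0.8, -0.2]
grip_width: 0.0098
grip_force: 29.3
t 21.07 tcp [0.5497 0.1258 0.2231] ydir 104.9 tgt [0.5532 0.1261 0.2116] | roll units -0.001 then shift units x -0.014 y -0.003 z 0.046 F [-0.2 -0.8 -0.2] w 0.0098 q7 1.43
tip pred px [[293.8732 156.6945]] mouth [[295.2852 164.4457]]
crop origin 263 124
```

View pics/b2.png

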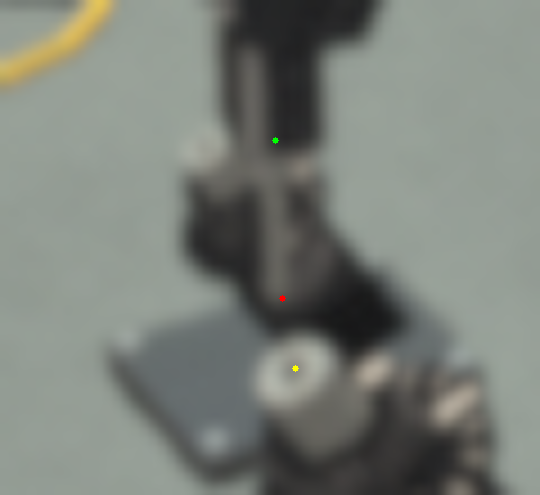

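The shank tip is at (282,297), on the predicted red dot, and the yellow mouth point lies on the bore at (294,370). I enter about 5 mm.

```bash
python3 -m pendant '[[-0.014,-0.003,0,0],[0,0,0.02,0],[0,0,0.024,0],[0,0,0.02,0],[0,0,0.02,0],[0,0,0.015,0],[0,0,0.015,0],[0,0,0,0]]'
python3 - <<'E'
from go import *
M=AXP(.152); t=M+U*.001; t[2]=M[2]-.005+.0505
rep(t,CY)
E
```

```text
time_s: 21.78
eef_pos: [0.5526, 0.126, 0.1934]
orientation: [-0.001, -0.129, 0.992, -0.0]
force: [0.1, 0.2, -0.6]
grip_width: 0.0098
grip_force: 29.3
t 21.78 tcp [0.5526 0.126  0.1934] ydir 104.9 tgt [0.5532 0.1261 0.1946] | roll units -0.000 then shift units x -0.003 y -0.000 z -0.005 F [ 0.1  0.2 -0.6] w 0.0098 q7 1.41
```

```bash
python3 -m pendant '[[0.02,0,0.001,0],[0.02,0,0.003,0],[0.02,0,0.0045,0],[0.02,0,0.006,0],[0.02,0,0.008,0],[0.02,0,0.009,0],[0,0,0,0],[0,0,0,0]]' - 25
python3 - <<'E'
from go import *
M=AXP(.152); t=M+T([0,0,p[2]],(AX*.0629)[None])[0]-[0,0,.019]
rep(t,CY)
ims=[]
s=robot.snapshot("side"); x0,y0=262,120
im=cv2.resize(s["frame"][y0:y0+60,x0:x0+60],None,fx=9,fy=9,interpolation=2)
cv2.imwrite("pics/b3.png",im)
E
```

```text
time_s: 22.45
eef_pos: [0.5238, 0.1182, 0.187]
orientation: [0.0, -0.129, 0.992, -0.0]
force: [2.1, 0.2, 3.1]
grip_width: 0.0097
grip_force: 31.0
t 22.45 tcp [0.5238 0.1182 0.187 ] ydir 104.9 tgt [0.5236 0.1182 0.1856] | roll units -0.001 then shift units x 0.001 y 0.000 z 0.006 F [2.1 0.2 3.1] w 0.0097 q7 1.42
```

View pics/b3.png

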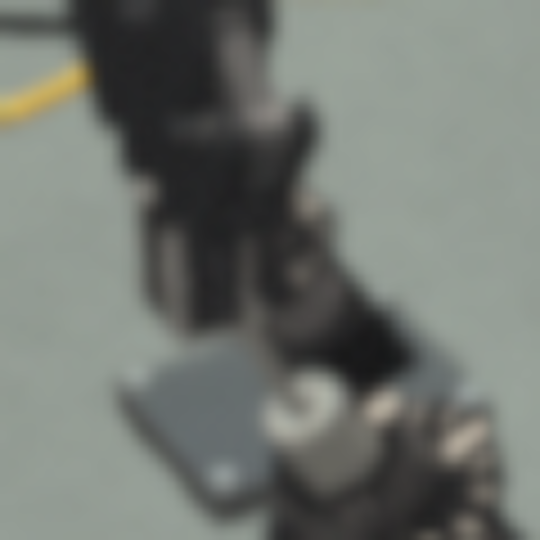

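The shank, from (250,320) to (295,400) in the crop, enters the mouth and leans with the bore. I slide it in along the axis.

```bash
python3 -m pendant '[[-0.006,0,0.012,0],[-0.008,0,0.015,0],[-0.008,0,0.015,0],[-0.008,0,0.015,0],[-0.008,0,0.015,0],[-0.008,0,0.015,0],[-0.008,0,0.015,0],[0,0,0,0]]'
python3 - <<'E'
from go import *
M=AXP(.152); t=M+T([0,0,p[2]],(AX*.0295)[None])[0]-[0,0,.019]
rep(t,CY)
E
```

```text
time_s: 23.17
eef_pos: [0.5376, 0.122, 0.1601]
orientation: [-0.0, -0.129, 0.992, 0.0]
force: [5.2, -0.3, -0.8]
grip_width: 0.0102
grip_force: 30.6
t 23.17 tcp [0.5376 0.122  0.1601] ydir 104.9 tgt [0.5388 0.1222 0.1561] | roll units -0.001 then shift units x -0.005 y -0.000 z 0.016 F [ 5.2 -0.3 -0.8] w 0.0102 q7 1.40
```

```bash
python3 -m pendant '[[-0.003,0,0.006,0],[-0.003,0,0.006,0],[-0.003,0,0.006,0],[-0.003,0,0.006,0],[0,0,0,0],[0,0,0,0],[0,0,0,0],[0,0,0,0]]'
python3 - <<'E'
from go import *
M=AXP(.152); t=M+T([0,0,p[2]],(AX*.0295)[None])[0]-[0,0,.019]
rep(t,CY)
E
```

```text
time_s: 23.83
eef_pos: [0.5395, 0.1225, 0.1564]
orientation: [-0.0, -0.129, 0.992, -0.0]
force: [-3.4, -2.4, 14.6]
grip_width: 0.01
grip_force: 32.2
t 23.83 tcp [0.5395 0.1225 0.1564] ydir 104.9 tgt [0.5388 0.1222 0.1561] | roll units -0.000 then shift units x 0.003 y -0.000 z 0.001 F [-3.4 -2.4 14.6] w 0.0100 q7 1.40
```

14.6 N upwards suggests the shoulder is seated. I release, rise and measure the bit's top.

```bash
python3 -m pendant '[[0,0,0,0],[0,0,0,0],[0,0,0,0],[0,0,0,0],[0,0,0,0],[0,0,-0.06,0],[0,0,-0.12,0],[0,0,-0.15,0]]' 1
python3 -m pendant '[[0.05,-0.12,-0.12,0],[0.05,-0.14,-0.06,0],[0.05,-0.14,0,0],[0.05,-0.14,0,0],[0.05,-0.14,0,0],[0,-0.14,0,0],[0,0,0,0],[0,0,0,0]]'
python3 fine.py | tail -3
python3 - <<'E'
from go import *
ims=[]
for n,x0,y0 in(("side",255,115),("top",220,175)):
    s=robot.snapshot(n); im=cv2.resize(s["frame"][y0:y0+65,x0:x0+55],None,fx=7,fy=7,interpolation=2)
    for a,c in((.152,(0,255,255)),(.192,(0,0,255))):
        q=(proj(s,AXP(a)[None])[0]+.5-[x0,y0])*7; cv2.circle(im,tuple(np.int32(q)),2,c,-1)
    ims.append(im)
cv2.imwrite("pics/b4.png",np.hstack(ims)); print(robot.sense()["time_s"])
E
```

```text
time_s: 24.5
eef_pos: [0.5377, 0.1222, 0.2357]
orientation: [-0.003, -0.13, 0.992, 0.0]
force: [0.2, 0.3, 0.0]
grip_width: 0.0852
grip_force: 0.0
time_s: 25.17
eef_pos: [0.5323, -0.0924, 0.2805]
orientation: [-0.0, -0.127, 0.992, -0.0]
force: [0.3, 1.0, -1.0]
grip_width: 0.0852
grip_force: 0.0
  marks [np.float64(1.94), np.float64(2.95), np.float64(3.94), np.float64(4.97), np.float64(6.01), np.float64(7.04), np.float64(8.05)] top 4.99 side 4.92
  marks [np.float64(2.01), np.float64(3.0), np.float64(3.97), np.float64(4.97), np.float64(6.0), np.float64(6.99), np.float64(7.97)] top 4.99 side 4.91
  mouth pred [251.9054 211.5585] bright centroid 251.20469745015987 210.77815873564373
25.3167
```

View pics/b4.png

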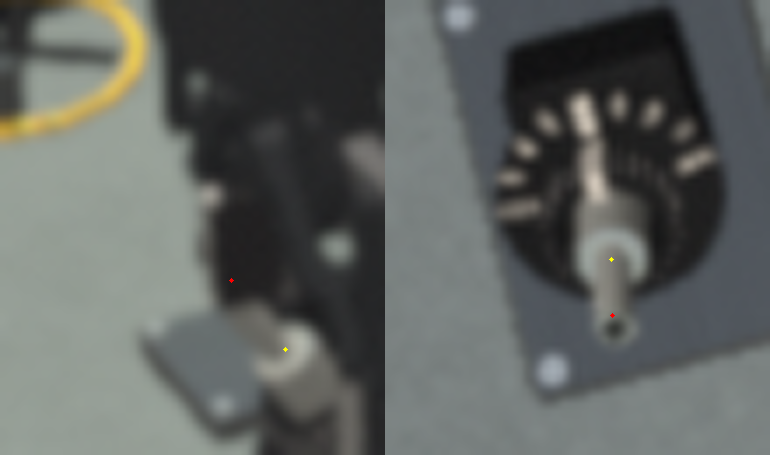

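In the top view the socket stands in the chuck with its mouth at (614,328), about 2 px from the fully-home prediction. The bit's droop in the clearance could explain that. To be sure, I press lightly on its top with closed fingers.

```bash
python3 - <<'E'
from go import *
t=AXP(.192); t[2]=.215
rep(t,CY); print(AXP(.192))
E
```

```text
t 25.32 tcp [ 0.5325 -0.0879  0.2807] ydir 105.0 tgt [0.534 0.121 0.215] | roll units 0.002 then shift units x -0.221 y 0.806 z 0.263 F [ 0.  -0.3  0.8] w 0.0860 q7 1.88
[0.534  0.121  0.1844]
```

```bash
python3 -m pendant '[[-0.03,0.11,0,0],[-0.04,0.14,0,0],[-0.04,0.14,0,0],[-0.04,0.14,0,0],[-0.04,0.14,0,0],[-0.031,0.11,0,0],[0,0.022,0,0],[0,0,0.02,0]]' 0 30
python3 -m pendant '[[0,0,0.06,0],[0,0,0.1,0],[0,0,0.06,0],[0,0,0.02,0],[0,0,0,0],[0,0,0,0],[0,0,0,0],[0,0,0,0]]'
python3 - <<'E'
from go import *
rep(AXP(.192),CY)
E
```

```text
time_s: 25.98
eef_pos: [0.5338, 0.1238, 0.2768]
orientation: [0.001, -0.134, 0.991, 0.001]
force: [1.3, -0.3, -0.7]
grip_width: 0.0003
grip_force: 0.0
time_s: 26.65
eef_pos: [0.5354, 0.1184, 0.2172]
orientation: [0.001, -0.129, 0.992, 0.0]
force: [0.0, 0.3, 0.4]
grip_width: -0.0002
grip_force: 0.0
t 26.65 tcp [0.5354 0.1184 0.2172] ydir 104.9 tgt [0.534  0.121  0.1844] | roll units -0.001 then shift units x 0.003 y 0.011 z 0.131 F [0.  0.3 0.4] w -0.0002 q7 1.44
```

Lower towards the predicted contact (z ≈ 0.187), in steps.

```bash
python3 -m pendant '[[0.002,0.01,0.03,0],[0,0,0.03,0],[0,0,0.03,0],[0,0,0.01,0],[0,0,0.01,0],[0,0,0,0],[0,0,0,0],[0,0,0,0]]'
python3 -m pendant '[[0,0,0.004,0],[0,0,0.004,0],[0,0,0.004,0],[0,0,0,0],[0,0,0,0],[0,0,0,0],[0,0,0,0],[0,0,0,0]]'
```

```text
time_s: 27.32
eef_pos: [0.5337, 0.1207, 0.1886]
orientation: [0.0, -0.129, 0.992, 0.0]
force: [0.7, 0.2, 0.4]
grip_width: 0.0002
grip_force: 0.0
time_s: 27.98
eef_pos: [0.5335, 0.1207, 0.1855]
orientation: [0.0, -0.129, 0.992, 0.0]
force: [0.6, -0.7, 0.4]
grip_width: -0.0003
grip_force: 0.2
```

```bash
python3 -m pendant '[[0,0,0.003,0],[0,0,0.003,0],[0,0,0.002,0],[0,0,0,0],[0,0,0,0],[0,0,0,0],[0,0,0,0],[0,0,0,0]]'
python3 -m pendant '[[0,0,0.003,0],[0,0,0.003,0],[0,0,0,0],[0,0,0,0],[0,0,0,0],[0,0,0,0],[0,0,0,0],[0,0,0,0]]'
```

```text
time_s: 28.65
eef_pos: [0.5336, 0.1208, 0.1843]
orientation: [0.0, -0.129, 0.992, -0.0]
force: [-2.3, -0.8, 7.8]
grip_width: -0.0003
grip_force: 3.7
time_s: 29.32
eef_pos: [0.5337, 0.1208, 0.1838]
orientation: [0.001, -0.129, 0.992, -0.0]
force: [-5.8, -1.1, 13.4]
grip_width: 0.0002
grip_force: 7.0
```

Firm contact at z ≈ 0.1845, no higher than the fully-home height, so the bit is home. I back off, recheck the collar and hand in.

```bash
python3 -m pendant '[[0,0,-0.05,0],[0,0,-0.12,0],[0,0,-0.15,0],[0,-0.14,-0.05,0],[0,-0.14,0,0],[0,-0.14,0,0],[0,-0.14,0,0],[0,-0.1,0,0]]'
python3 -m pendant '[[0,-0.14,0,0],[0,0,0,0],[0,0,0,0],[0,0,0,0],[0,0,0,0],[0,0,0,0],[0,0,0,0],[0,0,0,0]]'
python3 fine.py | tail -2
python3 - <<'E'
from go import *
s=robot.snapshot("top"); g=s["frame"].astype(float).mean(2)
print(proj(s,AXP(.192)[None])); x,y=251,219
print(g[y-2:y+9,x-5:x+8].astype(int)); print(robot.sense()["force"])
E
```

```text
time_s: 29.98
eef_pos: [0.5761, -0.0429, 0.2744]
orientation: [0.0, -0.128, 0.992, -0.001]
force: [0.9, -0.2, -0.3]
grip_width: -0.0001
grip_force: 0.0
time_s: 30.65
eef_pos: [0.5847, -0.0716, 0.2745]
orientation: [0.0, -0.13, 0.991, 0.0]
force: [-0.5, -0.1, -0.0]
grip_width: 0.0
grip_force: 0.0
  marks [np.float64(2.01), np.float64(3.0), np.float64(3.97), np.float64(4.97), np.float64(6.0), np.float64(6.99), np.float64(7.99)] top 4.99 side 4.91
  mouth pred [251.9054 211.5585] bright centroid 251.20320654342663 210.69556297340225
[[251.9413 219.5282]]
[[ 69  62  61  84 121 128 118 101  80  63  62  65  75]
 [ 81  80  81  99 127 129 120 103  83  75  78  80  84]
 [ 85  84  87 105 134 134 119 108  95  83  84  85  84]
 [ 85  85  86 102 127 124 102  99 111  97  86  86  85]
 [ 85  84  85  98 114  92  64  71 100 110  94  85  85]
 [ 83  85  86  93 104  82  58  69  97 109  94  86  85]
 [ 83  85  85  89  99  99  85  93 105  97  88  85  84]
 [ 83  84  84  85  89  93  93  96  94  87  85  85  85]
 [ 85  84  84  84  85  85  87  88  86  84  85  85  85]
 [ 94  84  84  83  84  84  84  85  85  84  83  84  84]
 [102  83  84  84  84  83  83  82  83  83  81  80  82]]
[ 0.0347 -0.6345 -0.4894]
```

```bash
python3 -c "
from station import robot
print(robot.job_done())"
```

```text
the job is handed in; nothing more can be done
None
```

I turned the clutch collar to 5, pushed the nut-driver bit home in the chuck and released it, and handed the job in at about 31 s. The camera reads the collar at about 4.95, and the bit's top met the fingers no higher than its fully-home height.

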